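Finish the planter display on the shop counter

ROBOT

A 6-joint arm with a two-finger parallel gripper is mounted at the origin on the work surface. World frame = base frame: x ahead of the robot, y to its left, z up, the work surface at z = 0. Lengths are in m, angles in rad, forces in N, time in s.
With the tool pointing down it reaches from about 0.4 to 0.825 m from the base axis. Payload 7 kg.
Tool frame: the origin (TCP) lies on the centre line of the jaws, within the pads' length; the fingertips stand 22 mm ahead of it and the grasp point (between the pads) lies 3 mm ahead of it (arm.tcp_to_tips is the distance from the TCP to the fingertips, in m); z points along the fingers, y is the line along which they close (so a half turn about z gives the same grasp; the last joint's range is limited). The gripper opens to 88 mm and grips with 3 to 60 N. Pads are 19 mm wide; open, the fingers measure 130 mm over their backs; the gripper's body (78 mm by 193 mm) begins 47 mm behind the grasp point.
Start: joints at [1.549, 0.359, 0.012, 0, -1.224, -0.288], TCP at [0.206, 0.643, 0.249] pointing down, gripper open.
Joint ranges: [-3.07, 3.07], [-1.43, 2.12], [-1.02, 1.25], [-3.03, 1.67], [-3.05, -0], [-3.03, 3.03]. Speed limits (rad/s): [2.39, 2.39, 3.01, 3.14, 3.14, 3.14].

INTERFACE

Orientations are given as [roll, pitch, yaw] about the fixed x, y, z axes, in that order (R = Rz(yaw) Ry(pitch) Rx(roll)).
In Python, from station import arm gives the robot as it stands.
- The arm moves only by the tool jog_arm, never from a script. Its argument "targets" is a list of rows, each an object of numbers: "dx", "dy", "dz": the shift along the tool's x, y, z in mm; "rx", "ry", "rz": the turn, a rotation vector about the tool's x, y, z in rad; "gripper": the closure, from 0 (fully open) to 1 (shut). In form: [{"dx": .., "dy": .., "dz": .., "rx": .., "ry": .., "rz": .., "gripper": ..}, ...]. A call has exactly 8 rows; each row is the pose to reach, as a shift and turn from the pose commanded when the call began, along the tool's axes at that moment; what a row does not reach only later rows make up. A row lasts 1/12 s, in which the tool goes at most 41.7 mm and 7.16 degrees, less where a joint would pass 70% of its speed; a pose out of reach is approached as far as the arm can. A call with a gripper value outside its range is refused whole. The fingers move at their own pace and stop on an object; "force" is the grip in N (left out, the last holds). Time passes only in rows, so rows that repeat a pose let the fingers close, or fill a call up. It gives the time, the measured TCP pose, the force, the opening and the grip force at its end, in the units of the state.
- arm.get_state(): the state, without advancing time (a new reading comes with each control period).
- arm.grab_frame(name): name is "scene" or "top"; returns a dict with "frame" (420x560x3 uint8, red, green, blue), "z_map" (420x560 float32, m along the optical axis (not along the pixel's ray), 0 where there is no reading), "fx", "fy", "cx", "cy" (pixels), "distortion" ([k1, k2, p1, p2, k3] as OpenCV has them; the pictures are not rectified), "view" (4x4, takes a point from world to camera coordinates). Camera axes: x right, y down, z forward; pixel columns grow to the right and rows downward; lengths in m; the calibration is good to about 2 mm. A picture is of the moment at which its call begins.
- arm.job_done(): hands the job in; it is judged then, once.
The state is a dict: "t": time; "q": joint angles; "qd": joint speeds; "joint_efforts": joint torques, N m; "eef_pos": TCP position; "ee_rot": TCP orientation; "force": force on the tool from outside, world axes, zero at the start; "moment": the same for the moment, N m; "width": finger opening in m; "gripper_force": force on a finger pad.
Only numpy, scipy, OpenCV 4.12 (cv2) and the standard library are available. Lean on these libraries where they do the work, as an engineer would, in place of code of your own. Each camera call takes 0.05 s, during which the arm holds its last target. There are 200 camera calls.

TASK

First take the large terracotta saucer off its sloping wooden easel and stand it upright in the empty middle slot of the wire rack, between the two small saucers, lowering it right down onto the rack's bars before you let go. Then set the terracotta pot upright into the white cachepot whose taper fits it (the narrower of the two), lowering it well in before letting go so that it settles fully home. Leave the small saucers, the wide cachepot and the tape roll where they are.

Things in the scene. Friction and masses are not known exactly. Their poses are not given: they have to be found in the camera images.
- saucer: Large terracotta saucer: dish 150 mm across, 16 mm thick (flat underside, 12 mm bottom, rim 9 mm wide and 4 mm high), 0.4 kg. Origin: centre of the underside; z: disc axis, underside to open side. At the start its underside lies on the easel's board, leaning 28 degrees from upright, top edge nearer the robot, open side up and away from it; x points down the slope, y is level.
- saucer_center (a point): Centre of the large saucer, on its axis, midway in the 16 mm thickness.
- easel: Wooden easel, fixed; origin on the counter, 85 mm below the saucer's origin; x level, the way the open side looks. Base 150 x 110 x 10 mm. Its 12 mm board, 110 mm wide, backs only the saucer's lower half; the upper half is free on both sides. Two 8 mm pegs, 24 mm proud of the board, carry the rim 35 degrees either side of its lowest point: lift off up the slope.
- rack: Steel wire rack, fixed, 160 x 118 mm. Origin on the counter under its centre; x along the row of three slots, square to the discs. Rims rest on two 8 mm bars along x at y = -45 and +45 mm, centres 20 mm up. Slots at x = -50, 0, +50 mm; at each, both bars carry two upright 6 mm tines, 22 mm clear between them, flaring from 88 mm up to their tops at 107 mm. The middle slot is empty.
- rack_slot (a point): Where the large saucer's centre comes to lie when it stands upright in the middle slot: 85 mm above the rack's origin. Axes as the rack.
- small_saucer_near: Small terracotta saucer, 110 mm in diameter, 14 mm thick, standing loose in the rack's slot at x = -50 mm; its top is 113 mm above the counter. Origin at the centre of its underside. To be left alone.
- small_saucer_far: The same, in the slot at x = +50 mm. To be left alone.
- pot: Slim terracotta flowerpot standing upright, 100 mm high, 0.13 kg: a tapered body, 34 mm across at the foot and 58 mm at 72 mm height, under a straight collar 64 mm across from 70 to 100 mm height. Open at the top. Origin at the centre of its underside, z up.
- cachepot: The narrower white ceramic cachepot, loose: 62 mm high, 48 mm across at the foot, 69 mm at the rim, wall 6 mm; inside it tapers like the pot with 2 mm play all round. Origin: centre of the underside, z up. The pot seated in it stands on its inner floor, collar's lower edge 14 mm above the rim.
- cachepot_floor (a point): Centre of the cachepot's inner floor, 6 mm above its origin; axes as the cachepot.
- cachepot_wide: The wider white cachepot, 104 mm across and 58 mm high, too wide for the pot. Origin at the centre of its underside. To be left alone. Its place and the narrow one's may be swapped.
- tape_roll: Roll of brown tape lying flat, 80 mm across, 24 mm high. Origin at the centre of its underside. To be left alone.
There are look-alikes about, which are no part of the job. Leave any green or yellow look-alike of the saucer alone.

How it is judged:
By the outcome, as a careful person would: the job done as asked, in the order asked, and still so for the second after the job is handed in, with the robot touching nothing.
It also fails if it takes over 64 s, if anything falls off the work surface, if the arm or the gripper's body presses on something with over 40 N, if the wrist force passes 120 N, or if a joint passes its speed limit or range.

## Working session

There is one attempt and no reset: what is moved stays moved. The work goes in short steps, Python scripts to look and compute and a tool call to move; the robot and the scene stay as the last step left them, time stands still between calls to the robot, and variables do not carry over. Pictures are saved under pics/ and viewed, at most 10 in all, crops included, and the job is handed in when it is done.

Besides the shell and the picture viewer there is one more tool, called after "Call:" by a JSON object that holds its "fn" and its "kwargs". jog_arm: Moves the arm, as the interface text tells. Its arguments: {"type":"object","properties":{"targets":{"type":"array","items":{"type":"object","properties":{"dx":{"type":"number"},"dy":{"type":"number"},"dz":{"type":"number"},"rx":{"type":"number"},"ry":{"type":"number"},"rz":{"type":"number"},"gripper":{"type":"number"}}}},"force":{"type":"number"}},"required":["targets"]}

```bash
ls; mkdir -p pics
python3 - <<'E'
from station import arm
import cv2,numpy as np
for n in("scene","top"):
    f=arm.grab_frame(n); np.savez(f"{n}.npz",**f)
    cv2.imwrite(f"pics/{n}0.png",f["frame"][:,:,::-1])
    print(n,f["fx"],f["fy"],f["cx"],f["cy"],f["distortion"],np.round(f["view"],3).tolist())
print(arm.get_state())
E
```

```text
pics
scene 501.66108761081233 501.66108761081233 276.49812009751463 210.31639130159508 [-0.09258601  0.          0.          0.          0.        ] [[-0.073, 0.997, 0.023, 0.033], [0.554, 0.06, -0.831, -0.194], [-0.83, -0.048, -0.556, 1.936], [0.0, 0.0, 0.0, 1.0]]
top 461.5276364812995 461.5276364812995 286.3504278078132 215.07145707109083 [-0.05106157  0.          0.          0.          0.        ] [[-0.015, -1.0, 0.018, 0.004], [-0.998, 0.014, -0.066, 0.496], [0.066, -0.019, -0.998, 1.321], [0.0, 0.0, 0.0, 1.0]]
{'t': 0.1, 'q': array([ 1.54911956e+00,  3.59308810e-01,  1.11593426e-02, -3.31665274e-04,
       -1.22407811e+00, -2.88103835e-01]), 'qd': array([ 0.00093476, -0.00226689,  0.00335752,  0.00295084,  0.00150942,
       -0.00106617]), 'joint_efforts': array([-1.46288930e-03, -5.84162557e+01,  2.93752581e+01,  7.01554567e+00,
        1.02061545e-02, -4.42199075e-05]), 'eef_pos': array([0.20566321, 0.64248748, 0.24772021]), 'ee_rot': array([ 3.14013179e+00, -1.07754860e-04, -3.09893448e-01]), 'force': array([ 0.67472001, -0.3245731 ,  0.61140521]), 'moment': array([-0.00770599, -0.03130963,  0.00011281]), 'gripper_force': 0.0, 'width': 0.08798286206086477}
```

View pics/scene0.png

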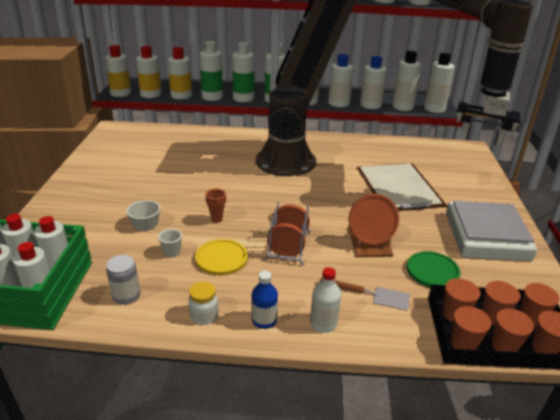

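View pics/top0.png

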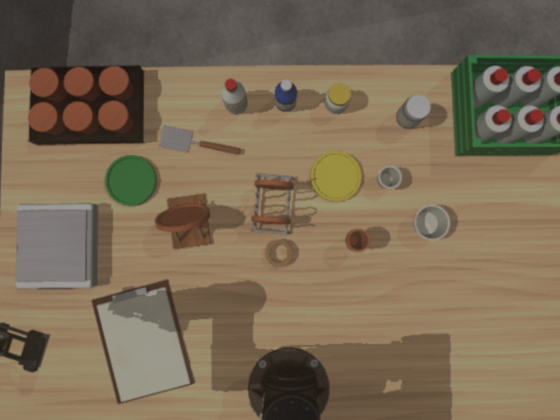

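The scene view shows the saucer at (373,221), the rack at (289,232), the pot at (216,204), the narrow cachepot at (171,243) and the wide one at (144,215). In the top view they sit at (185,218), (274,203), (357,240), (390,178) and (432,222), with the tape roll at (280,253).

```bash
cat > h.py <<'E'
import numpy as np,cv2
def cloud(f):
    K=np.array([[f["fx"],0,f["cx"]],[0,f["fy"],f["cy"]],[0,0,1]])
    h,w=f["z_map"].shape
    uv=np.stack(np.meshgrid(np.arange(w),np.arange(h)),-1).reshape(-1,1,2).astype(float)
    n=cv2.undistortPoints(uv,K,np.array(f["distortion"])).reshape(h,w,2)
    z=f["z_map"]; P=np.dstack([n*z[...,None],z])
    V=np.array(f["view"]); W=(P-V[:3,3])@V[:3,:3]
    W[z==0]=np.nan
    return W
def terra(f):
    c=cv2.cvtColor(f["frame"],cv2.COLOR_RGB2HSV)
    return ((c[...,0]<12)|(c[...,0]>174))&(c[...,1]>115)
def circ(xy):
    A=np.c_[2*xy,np.ones(len(xy))];s=np.linalg.lstsq(A,(xy**2).sum(1),rcond=None)[0]
    return s[:2],np.sqrt(s[2]+s[:2]@s[:2])
E
python3 - <<'E'
from h import *
np.set_printoptions(precision=4,suppress=True)
F={n:dict(np.load(n+".npz")) for n in("scene","top")}
W={n:cloud(F[n]) for n in F}; T={n:terra(F[n]) for n in F}
def box(n,u0,u1,v0,v1,m=None):
    s=np.zeros(W[n].shape[:2],bool); s[v0:v1,u0:u1]=1
    if m is not None:s&=m
    p=W[n][s]; return p[~np.isnan(p[:,0])]
for n,b in(("scene",(345,402,190,262)),("top",(150,215,200,235))):
    p=box(n,*b,T[n]);p=p[p[:,2]>.03]
    for i in range(4):
        c=p.mean(0);nn=np.linalg.svd(p-c,full_matrices=False)[2][2];d=(p-c)@nn
        p=p[abs(d)<max(.004,2*d.std())]
    nn*=np.sign(nn[2]); print("saucer",n,len(p),c,nn,"tilt",np.degrees(np.arccos(nn[2])),d.std(),"min",p.min(0),"max",p.max(0))
for n,b in(("scene",(268,312,200,262)),("top",(245,300,172,236))):
    p=box(n,*b,T[n]);p=p[(p[:,2]>.03)]
    lab=cv2.kmeans(p[:,:1].astype(np.float32),2,None,(3,50,1e-4),5,0)[1].ravel()
    for k in(0,1):
        q=p[lab==k];c=np.median(q,0);e=np.linalg.svd((q-q.mean(0))[:,:2],full_matrices=False)[2]
        print("small",n,len(q),c,"dir",e[0],q.min(0),q.max(0))
p=box("top",245,302,170,240);q=p[(p[:,2]>.015)&(p[:,2]<.13)]
r=cv2.minAreaRect(q[:,:2].astype(np.float32));print("rack rect",r, cv2.boxPoints(r))
for nm,b,z0,z1 in(("pot",(340,375,224,258),.085,.115),("narrow",(374,408,162,194),.05,.075),("wide",(408,456,200,246),.045,.07),("tape",(260,300,238,272),.015,.035)):
    p=box("top",*b);q=p[(p[:,2]>z0)&(p[:,2]<z1)]
    h=cv2.convexHull(q[:,:2].astype(np.float32)).reshape(-1,2)
    print(nm,len(q),*circ(h.astype(float)),"enc",cv2.minEnclosingCircle(h),q[:,2].max())
p=box("top",200,380,280,330);print("table z",np.median(p[:,2]))
E
```

```text
saucer scene 1739 [0.4987 0.2855 0.0901] [0.8709 0.1153 0.4778] tilt 61.46115341976754 0.0027967754217885585 min [0.4606 0.2125 0.0301] max [0.5374 0.3589 0.1562]
saucer top 919 [0.4919 0.2802 0.0948] [0.8689 0.1164 0.4811] tilt 61.24504885707317 0.001623005918421461 min [0.4528 0.2114 0.0302] max [0.5311 0.3499 0.1596]
small scene 520 [0.4845 0.0449 0.074 ] dir [-0.1127 -0.9936] [0.4726 0.0002 0.0306] [0.5009 0.0957 0.1168]
small scene 686 [0.5837 0.0343 0.0702] dir [0.112  0.9937] [ 0.5736 -0.016   0.0301] [0.6004 0.0862 0.1152]
small top 199 [0.5779 0.0359 0.1043] dir [-0.1007 -0.9949] [ 0.5687 -0.0135  0.0579] [0.5907 0.0836 0.1158]
small top 189 [0.4801 0.0451 0.1058] dir [-0.103  -0.9947] [ 0.4696 -0.0093  0.0739] [0.4903 0.093  0.1171]
rack rect ((0.5294252038002014, 0.035528313368558884), (0.10754934698343277, 0.16778676211833954), 84.44181823730469) [[ 0.4407 -0.0099]
 [ 0.6077 -0.0261]
 [ 0.6181  0.0809]
 [ 0.4511  0.0972]]
pot 175 [ 0.4192 -0.1961] 0.03149074040036545 enc ((0.41906464099884033, -0.19640479981899261), 0.03223677724599838) 0.10553844335065925
narrow 171 [ 0.5974 -0.2971] 0.032642038025363536 enc ((0.5974099636077881, -0.29696840047836304), 0.03370407968759537) 0.07169572472679543
wide 326 [ 0.4682 -0.4143] 0.050597968260365035 enc ((0.46831202507019043, -0.4146829843521118), 0.052549492567777634) 0.06683372676838772
tape 351 [0.3863 0.0209] 0.03914064000017946 enc ((0.3864824175834656, 0.020731056109070778), 0.03985578939318657) 0.03279371397529872
table z -0.0006250384153756544
```

```bash
cat >> h.py <<'E'
from scipy.spatial.transform import Rotation as Ro
def frame(y,z):
    z=np.array(z,float);z/=np.linalg.norm(z);y=np.array(y,float);y-=z*(y@z);y/=np.linalg.norm(y)
    return np.c_[np.cross(y,z),y,z]
def delta(s,p,R):
    R0=Ro.from_euler("xyz",s["ee_rot"]).as_matrix()
    print("d mm",np.round(R0.T@(np.array(p)-s["eef_pos"])*1000,1),"rot",np.round(Ro.from_matrix(R0.T@R).as_rotvec(),4))
a=np.radians(7.5);t=np.radians(28)
ns=np.array([np.cos(t)*np.cos(a),np.cos(t)*np.sin(a),np.sin(t)]);ds=np.array([np.sin(t)*np.cos(a),np.sin(t)*np.sin(a),-np.cos(t)])
Rs=frame(-ns,ds)
E
python3 - <<'E'
from h import *; from station import arm
s=arm.get_state()
delta(s,[.4194,.2737,.2283],Rs)
E
```

```text
d mm [316.  286.   19.9] rot [0.4364 0.275  1.1067]
```

Call:
{"fn": "jog_arm", "kwargs": {"targets": [{"dx": 40, "dy": 36, "dz": 0, "rx": 0.04, "ry": 0.027, "rz": 0.11, "gripper": 0}, {"dx": 75, "dy": 68, "dz": 0, "rx": 0.08, "ry": 0.05, "rz": 0.21, "gripper": 0}, {"dx": 105, "dy": 95, "dz": 2, "rx": 0.12, "ry": 0.08, "rz": 0.32, "gripper": 0}, {"dx": 135, "dy": 122, "dz": 5, "rx": 0.17, "ry": 0.105, "rz": 0.43, "gripper": 0}, {"dx": 165, "dy": 149, "dz": 8, "rx": 0.21, "ry": 0.13, "rz": 0.54, "gripper": 0}, {"dx": 195, "dy": 176, "dz": 10, "rx": 0.25, "ry": 0.16, "rz": 0.64, "gripper": 0}, {"dx": 225, "dy": 203, "dz": 12, "rx": 0.29, "ry": 0.18, "rz": 0.74, "gripper": 0}, {"dx": 250, "dy": 226, "dz": 14, "rx": 0.33, "ry": 0.21, "rz": 0.84, "gripper": 0}]}}

```text
t: 0.77
eef_pos: [0.3732, 0.3529, 0.2346]
ee_rot: [-2.764, -0.05, -1.174]
force: [2.0, 0.2, 0.4]
width: 0.0876
gripper_force: 0.0
```

Run:
```python
from h import *; from station import arm
s=arm.get_state();print(s["q"],s["eef_pos"])
delta(s,[.4194,.2737,.2283],Rs)
```

```text
[ 1.34275333 -0.0772938  -0.79297432  0.51025125 -0.73297289 -1.29896766] [0.37316302 0.35292842 0.23462322]
d mm [90.5 -7.2 14.6] rot [0.1034 0.066  0.2621]
```

Call:
{"fn": "jog_arm", "kwargs": {"targets": [{"dx": 20, "dy": -2, "dz": 4, "rx": 0.03, "ry": 0.015, "rz": 0.06, "gripper": 0}, {"dx": 45, "dy": -4, "dz": 8, "rx": 0.05, "ry": 0.03, "rz": 0.13, "gripper": 0}, {"dx": 70, "dy": -6, "dz": 11, "rx": 0.08, "ry": 0.05, "rz": 0.2, "gripper": 0}, {"dx": 90.5, "dy": -7.2, "dz": 14.6, "rx": 0.1034, "ry": 0.066, "rz": 0.2621, "gripper": 0}, {"dx": 90.5, "dy": -7.2, "dz": 14.6, "rx": 0.1034, "ry": 0.066, "rz": 0.2621, "gripper": 0}, {"dx": 90.5, "dy": -7.2, "dz": 14.6, "rx": 0.1034, "ry": 0.066, "rz": 0.2621, "gripper": 0}, {"dx": 90.5, "dy": -7.2, "dz": 14.6, "rx": 0.1034, "ry": 0.066, "rz": 0.2621, "gripper": 0}, {"dx": 90.5, "dy": -7.2, "dz": 14.6, "rx": 0.1034, "ry": 0.066, "rz": 0.2621, "gripper": 0}]}}

```text
t: 1.43
eef_pos: [0.4195, 0.277, 0.229]
ee_rot: [-2.654, -0.002, -1.434]
force: [0.4, 0.4, 0.1]
width: 0.0877
gripper_force: 0.0
```

Run:
```python
from h import *; from station import arm
s=arm.get_state();print(s["q"],s["eef_pos"])
delta(s,[.4194,.2737,.2283],Rs)
delta(s,[.4613,.2792,.1488],Rs)
```

```text
[ 1.1828167  -0.1319562  -0.95883753  0.76090336 -0.6299628  -1.64660686] [0.41952764 0.27702652 0.22904571]
d mm [3.3 0.9 0.4] rot [0.0012 0.0011 0.0058]
d mm [ 3.4  0.8 90.4] rot [0.0012 0.0011 0.0058]
```

Call:
{"fn": "jog_arm", "kwargs": {"targets": [{"dx": 3.4, "dy": 0.8, "dz": 12, "rx": 0.001, "ry": 0.001, "rz": 0.006, "gripper": 0}, {"dx": 3.4, "dy": 0.8, "dz": 25, "rx": 0.001, "ry": 0.001, "rz": 0.006, "gripper": 0}, {"dx": 3.4, "dy": 0.8, "dz": 40, "rx": 0.001, "ry": 0.001, "rz": 0.006, "gripper": 0}, {"dx": 3.4, "dy": 0.8, "dz": 55, "rx": 0.001, "ry": 0.001, "rz": 0.006, "gripper": 0}, {"dx": 3.4, "dy": 0.8, "dz": 70, "rx": 0.001, "ry": 0.001, "rz": 0.006, "gripper": 0}, {"dx": 3.4, "dy": 0.8, "dz": 82, "rx": 0.001, "ry": 0.001, "rz": 0.006, "gripper": 0}, {"dx": 3.4, "dy": 0.8, "dz": 90, "rx": 0.001, "ry": 0.001, "rz": 0.006, "gripper": 0}, {"dx": 3.4, "dy": 0.8, "dz": 90, "rx": 0.001, "ry": 0.001, "rz": 0.006, "gripper": 0}]}}

```text
t: 2.1
eef_pos: [0.4691, 0.2863, 0.1614]
ee_rot: [-2.676, -0.009, -1.445]
force: [0.1, 0.7, 0.6]
width: 0.0878
gripper_force: 0.0
```

Run:
```python
from h import *; from station import arm
s=arm.get_state();print(s["q"],s["eef_pos"],s["force"])
fs=[arm.grab_frame(n)["frame"][:,:,::-1] for n in("scene","top")]
a=cv2.resize(fs[0][130:280,310:450],None,fx=2.8,fy=2.8,interpolation=2);b=cv2.resize(fs[1][160:310,120:260],None,fx=2.8,fy=2.8,interpolation=2)
cv2.imwrite("pics/g1.png",np.hstack([a,b]))
```

```text
[ 0.93524686  0.04190524 -1.01458976  1.08274363 -0.38323086 -1.80161854] [0.46906285 0.28629907 0.16137493] [0.11725471 0.68050317 0.6342441 ]
```

View pics/g1.png

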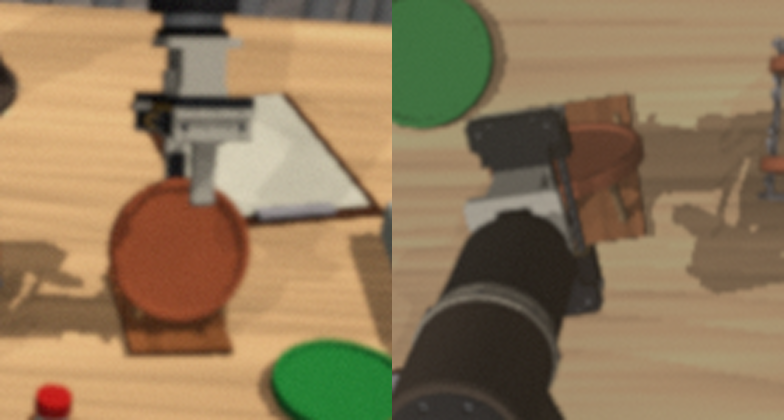

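The saucer is at (180,250) in the crop with the gripper straddling its top edge. The elbow is at its range limit, so I'll grip the rim 30° around towards +y instead.

```bash
cat >> h.py <<'E'
O=np.array([.486,.2825,.085]);C=O+.008*ns;ys=np.cross(ns,ds);b=np.radians(30)
us=-np.cos(b)*ds+np.sin(b)*ys;Rb=frame(-ns,-us)
E
python3 - <<'E'
from h import *; from station import arm
s=arm.get_state()
delta(s,C+.108*us,Rb);delta(s,C+.068*us,Rb);print(C+.068*us)
E
```

```text
d mm [-48.3  13.9 -17.5] rot [0.0223 0.5137 0.0052]
d mm [-28.7  13.1  17.3] rot [0.0223 0.5137 0.0052]
[0.46115473 0.31352244 0.14075232]
```

Call:
{"fn": "jog_arm", "kwargs": {"targets": [{"dx": -4, "dy": 4, "dz": -10, "rx": 0.0, "ry": 0.05, "rz": 0, "gripper": 0}, {"dx": -12, "dy": 8, "dz": -20, "rx": 0.01, "ry": 0.14, "rz": 0, "gripper": 0}, {"dx": -24, "dy": 12, "dz": -22, "rx": 0.015, "ry": 0.25, "rz": 0.005, "gripper": 0}, {"dx": -36, "dy": 14, "dz": -20, "rx": 0.02, "ry": 0.37, "rz": 0.005, "gripper": 0}, {"dx": -48, "dy": 14, "dz": -17.5, "rx": 0.022, "ry": 0.48, "rz": 0.005, "gripper": 0}, {"dx": -48.3, "dy": 14, "dz": -17.5, "rx": 0.022, "ry": 0.514, "rz": 0.005, "gripper": 0}, {"dx": -48.3, "dy": 14, "dz": -17.5, "rx": 0.022, "ry": 0.514, "rz": 0.005, "gripper": 0}, {"dx": -48.3, "dy": 14, "dz": -17.5, "rx": 0.022, "ry": 0.514, "rz": 0.005, "gripper": 0}]}}

```text
t: 2.87
eef_pos: [0.4413, 0.3318, 0.1708]
ee_rot: [-2.592, -0.457, -1.702]
force: [-0.3, -0.1, 0.2]
width: 0.0877
gripper_force: 0.0
```

Run:
```python
from h import *; from station import arm
s=arm.get_state();print(s["q"],s["eef_pos"],s["force"])
delta(s,C+.108*us,Rb);delta(s,C+.068*us,Rb)
```

```text
[ 1.32524016  0.32107634 -0.68620365  0.69406843 -1.07159195 -1.8262724 ] [0.44128299 0.33181733 0.17083531] [-0.25207522 -0.05164008  0.21961143]
d mm [ 0.6 -1.2  0.4] rot [0.0003 0.0009 0.0018]
d mm [ 0.6 -1.2 40.4] rot [0.0003 0.0009 0.0018]
```

Comfortable configuration now. Advance, then measure the finger/disc offset before closing.

Call:
{"fn": "jog_arm", "kwargs": {"targets": [{"dx": 0.6, "dy": -1, "dz": 8, "gripper": 0}, {"dx": 0.6, "dy": -1, "dz": 16, "gripper": 0}, {"dx": 0.6, "dy": -1, "dz": 24, "gripper": 0}, {"dx": 0.6, "dy": -1, "dz": 32, "gripper": 0}, {"dx": 0.6, "dy": -1, "dz": 38, "gripper": 0}, {"dx": 0.6, "dy": -1, "dz": 40.4, "gripper": 0.2}, {"dx": 0.6, "dy": -1, "dz": 40.4, "gripper": 0.5}, {"dx": 0.6, "dy": -1, "dz": 40.4, "gripper": 0.6}]}}

```text
invalid input at $.targets[0]: expected keys dx, dy, dz, rx, ry, rz, gripper
```

Run:
```python
from h import *; from station import arm
s=arm.get_state();print(s["q"],s["eef_pos"],s["force"],s["width"])
fs=[arm.grab_frame(n)["frame"][:,:,::-1] for n in("scene","top")]
a=cv2.resize(fs[0][150:270,320:430],None,fx=3.6,fy=3.6,interpolation=2);b=cv2.resize(fs[1][170:290,140:250],None,fx=3.6,fy=3.6,interpolation=2)
cv2.imwrite("pics/g2.png",np.hstack([a,b]))
```

```text
[ 1.32524016  0.32107634 -0.68620365  0.69406843 -1.07159195 -1.8262724 ] [0.44128299 0.33181733 0.17083531] [-0.25207522 -0.05164008  0.21961143] 0.08773355483321044
```

View pics/g2.png

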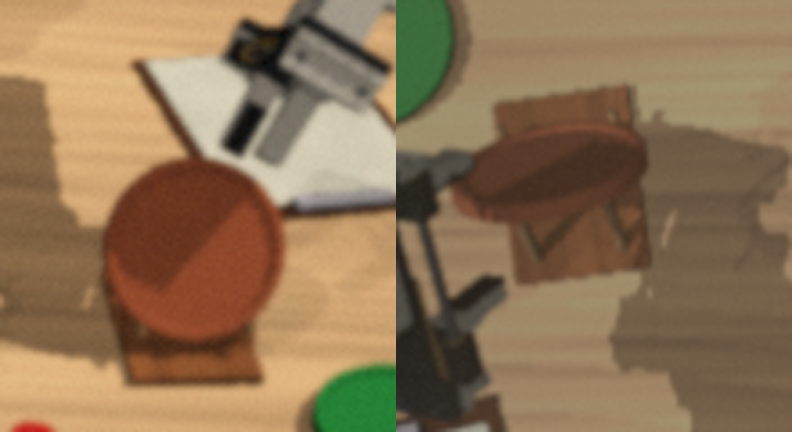

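The saucer is at (195,250) in the crop. The fingers, at (260,140), are lined up on its upper rim and straddle the disc in the top view at (455,165)/(490,290).

Call:
{"fn": "jog_arm", "kwargs": {"targets": [{"dx": 0.6, "dy": -1, "dz": 8, "rx": 0, "ry": 0, "rz": 0, "gripper": 0}, {"dx": 0.6, "dy": -1, "dz": 16, "rx": 0, "ry": 0, "rz": 0, "gripper": 0}, {"dx": 0.6, "dy": -1, "dz": 24, "rx": 0, "ry": 0, "rz": 0, "gripper": 0}, {"dx": 0.6, "dy": -1, "dz": 32, "rx": 0, "ry": 0, "rz": 0, "gripper": 0}, {"dx": 0.6, "dy": -1, "dz": 38, "rx": 0, "ry": 0, "rz": 0, "gripper": 0}, {"dx": 0.6, "dy": -1, "dz": 40.4, "rx": 0, "ry": 0, "rz": 0, "gripper": 0.2}, {"dx": 0.6, "dy": -1, "dz": 40.4, "rx": 0, "ry": 0, "rz": 0, "gripper": 0.5}, {"dx": 0.6, "dy": -1, "dz": 40.4, "rx": 0, "ry": 0, "rz": 0, "gripper": 0.55}]}}

```text
t: 3.63
eef_pos: [0.4621, 0.3124, 0.1412]
ee_rot: [-2.591, -0.457, -1.705]
force: [-0.5, 0.5, -0.1]
width: 0.0735
gripper_force: 0.0
```

Run:
```python
from h import *; from station import arm
s=arm.get_state();print(s["q"],s["eef_pos"],s["force"],s["width"])
fs=[arm.grab_frame(n)["frame"][:,:,::-1] for n in("scene","top")]
a=cv2.resize(fs[0][150:270,320:430],None,fx=3.6,fy=3.6,interpolation=2);b=cv2.resize(fs[1][170:290,140:250],None,fx=3.6,fy=3.6,interpolation=2)
cv2.imwrite("pics/g3.png",np.hstack([a,b]))
```

```text
[ 1.26015257  0.35007197 -0.74344673  0.77030782 -0.98701486 -1.86753947] [0.46212869 0.3123797  0.14121878] [-0.45376361  0.47966264 -0.07899946] 0.07348111641656492
```

View pics/g3.png

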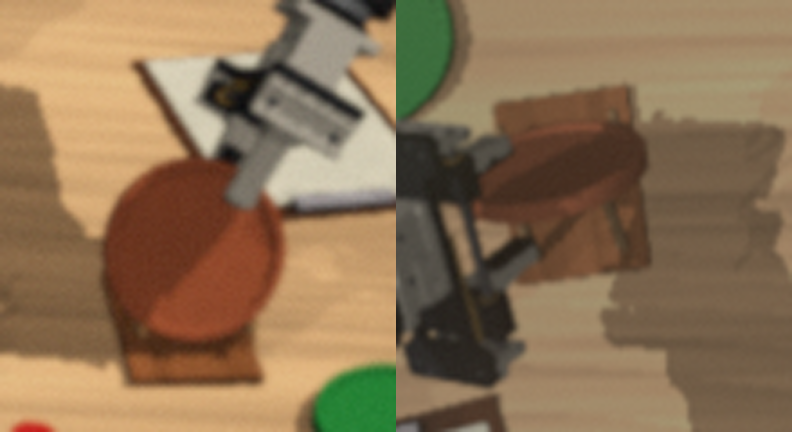

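The front fingertip lies on the rim at (240,200), pointing at the disc's centre, and the back finger is clear behind it at (520,260). Closing.

Call:
{"fn": "jog_arm", "kwargs": {"targets": [{"dx": 0, "dy": 0, "dz": 0, "rx": 0, "ry": 0, "rz": 0, "gripper": 0.6}, {"dx": 0, "dy": 0, "dz": 0, "rx": 0, "ry": 0, "rz": 0, "gripper": 0.7}, {"dx": 0, "dy": 0, "dz": 0, "rx": 0, "ry": 0, "rz": 0, "gripper": 0.7}, {"dx": 0, "dy": 0, "dz": 0, "rx": 0, "ry": 0, "rz": 0, "gripper": 0.75}, {"dx": 0, "dy": 0, "dz": 0, "rx": 0, "ry": 0, "rz": 0, "gripper": 0.75}, {"dx": 0, "dy": 0, "dz": 0, "rx": 0, "ry": 0, "rz": 0, "gripper": 0.75}, {"dx": 0, "dy": 0, "dz": 0, "rx": 0, "ry": 0, "rz": 0, "gripper": 0.75}, {"dx": 0, "dy": 0, "dz": 0, "rx": 0, "ry": 0, "rz": 0, "gripper": 0.75}], "force": 15}}

```text
t: 4.4
eef_pos: [0.4619, 0.3126, 0.1413]
ee_rot: [-2.591, -0.457, -1.705]
force: [0.3, 0.6, 1.3]
width: 0.0222
gripper_force: 0.0
```

Call:
{"fn": "jog_arm", "kwargs": {"targets": [{"dx": 0, "dy": 0, "dz": 0, "rx": 0, "ry": 0, "rz": 0, "gripper": 0.8}, {"dx": 0, "dy": 0, "dz": 0, "rx": 0, "ry": 0, "rz": 0, "gripper": 0.85}, {"dx": 0, "dy": 0, "dz": 0, "rx": 0, "ry": 0, "rz": 0, "gripper": 1}, {"dx": 0, "dy": 0, "dz": 0, "rx": 0, "ry": 0, "rz": 0, "gripper": 1}, {"dx": 0, "dy": 0, "dz": 0, "rx": 0, "ry": 0, "rz": 0, "gripper": 1}, {"dx": 0, "dy": 0, "dz": 0, "rx": 0, "ry": 0, "rz": 0, "gripper": 1}, {"dx": 0, "dy": 0, "dz": 0, "rx": 0, "ry": 0, "rz": 0, "gripper": 1}, {"dx": 0, "dy": 0, "dz": 0, "rx": 0, "ry": 0, "rz": 0, "gripper": 1}], "force": 15}}

```text
t: 5.07
eef_pos: [0.4619, 0.3125, 0.1412]
ee_rot: [-2.591, -0.457, -1.705]
force: [-3.3, 0.7, 0.4]
width: 0.0161
gripper_force: 15.0
```

Call:
{"fn": "jog_arm", "kwargs": {"targets": [{"dx": 0, "dy": 0, "dz": 0, "rx": 0, "ry": 0, "rz": 0, "gripper": 1}, {"dx": 0, "dy": 0, "dz": 0, "rx": 0, "ry": 0, "rz": 0, "gripper": 1}, {"dx": 4, "dy": 0, "dz": -6.9, "rx": 0, "ry": 0, "rz": 0, "gripper": 1}, {"dx": 10, "dy": 0, "dz": -17.3, "rx": 0, "ry": 0, "rz": 0, "gripper": 1}, {"dx": 17.5, "dy": 0, "dz": -30, "rx": 0, "ry": 0, "rz": 0, "gripper": 1}, {"dx": 25, "dy": 0, "dz": -43, "rx": 0, "ry": 0, "rz": 0, "gripper": 1}, {"dx": 32.5, "dy": 0, "dz": -56, "rx": 0, "ry": 0, "rz": 0, "gripper": 1}, {"dx": 40, "dy": 0, "dz": -69, "rx": 0, "ry": 0, "rz": 0, "gripper": 1}], "force": 50}}

```text
t: 5.73
eef_pos: [0.424, 0.3074, 0.213]
ee_rot: [-2.592, -0.456, -1.705]
force: [0.8, -0.3, -3.4]
width: 0.0154
gripper_force: 50.0
```

Run:
```python
from h import *; from station import arm
s=arm.get_state();print(s["q"],s["eef_pos"],s["force"],s["width"],s["gripper_force"])
y=np.radians(-6.3);X=np.array([np.cos(y),np.sin(y),0]);Rr=frame(-X,[0,0,-1])
delta(s,[.47,.24,.30],Rr)
f=arm.grab_frame("scene");np.savez("s1.npz",**f);W=cloud(f);T=terra(f)
p=W[T];p=p[(p[:,2]>.07)&(p[:,1]>.18)&(p[:,1]<.45)&(p[:,0]>.35)&(p[:,0]<.58)]
# disc plane in tool frame
R0=Ro.from_euler("xyz",s["ee_rot"]).as_matrix();q=(p-s["eef_pos"])@R0
for i in range(4):
    c=q.mean(0);nn=np.linalg.svd(q-c,full_matrices=False)[2][2];d=(q-c)@nn;q=q[abs(d)<.006]
print(len(q),c,nn,q.min(0),q.max(0))
```

```text
[ 1.35682555  0.22853835 -0.69297027  0.64804869 -1.14984674 -1.78463282] [0.42401276 0.30739405 0.21296722] [ 0.81072416 -0.3088231  -3.39231367] 0.015440302582537603 49.9988579750061
d mm [ 92.8 -73.4 -15.3] rot [-0.5347 -0.4508  0.1025]
1669 [-0.00301289 -0.00591984  0.07144394] [-0.00496949 -0.9999858   0.00192431] [-0.07711364 -0.01225583 -0.15049926] [0.06922612 0.0003841  0.14219167]
```

Call:
{"fn": "jog_arm", "kwargs": {"targets": [{"dx": 10, "dy": -8, "dz": -6, "rx": -0.05, "ry": -0.04, "rz": 0.01, "gripper": 1}, {"dx": 22, "dy": -18, "dz": -10, "rx": -0.12, "ry": -0.1, "rz": 0.02, "gripper": 1}, {"dx": 36, "dy": -29, "dz": -13, "rx": -0.2, "ry": -0.17, "rz": 0.04, "gripper": 1}, {"dx": 50, "dy": -40, "dz": -15, "rx": -0.28, "ry": -0.24, "rz": 0.055, "gripper": 1}, {"dx": 64, "dy": -51, "dz": -15, "rx": -0.36, "ry": -0.31, "rz": 0.07, "gripper": 1}, {"dx": 78, "dy": -62, "dz": -15, "rx": -0.44, "ry": -0.38, "rz": 0.085, "gripper": 1}, {"dx": 88, "dy": -70, "dz": -15, "rx": -0.5, "ry": -0.43, "rz": 0.095, "gripper": 1}, {"dx": 92.8, "dy": -73.4, "dz": -15.3, "rx": -0.535, "ry": -0.451, "rz": 0.1025, "gripper": 1}]}}

```text
t: 6.45
eef_pos: [0.4715, 0.2392, 0.3016]
ee_rot: [3.141, 0.006, -1.682]
force: [0.6, -0.2, -4.0]
width: 0.0157
gripper_force: 50.0
```

```bash
cat >> h.py <<'E'
y_=np.radians(-6.3);X=np.array([np.cos(y_),np.sin(y_),0]);Rr=frame(-X,[0,0,-1])
E
python3 - <<'E'
from h import *; from station import arm
s=arm.get_state();print(s["q"],s["eef_pos"],s["force"],s["width"])
delta(s,[.5315,.037,.31],Rr)
E
```

```text
[ 0.83771061  0.08333185 -0.22320516 -0.00446941 -1.26012092 -0.94763841] [0.47148734 0.23923133 0.30156498] [ 0.64855582 -0.2101211  -4.02274546] 0.01566660069893869
d mm [194.3 -82.1  -9.7] rot [ 0.001   0.0058 -0.0013]
```

Call:
{"fn": "jog_arm", "kwargs": {"targets": [{"dx": 15, "dy": -6, "dz": -3, "rx": 0, "ry": 0, "rz": 0, "gripper": 1}, {"dx": 45, "dy": -19, "dz": -6, "rx": 0.001, "ry": 0.006, "rz": -0.001, "gripper": 1}, {"dx": 80, "dy": -34, "dz": -9, "rx": 0.001, "ry": 0.006, "rz": -0.001, "gripper": 1}, {"dx": 115, "dy": -49, "dz": -9.7, "rx": 0.001, "ry": 0.006, "rz": -0.001, "gripper": 1}, {"dx": 150, "dy": -63, "dz": -9.7, "rx": 0.001, "ry": 0.006, "rz": -0.001, "gripper": 1}, {"dx": 180, "dy": -76, "dz": -9.7, "rx": 0.001, "ry": 0.006, "rz": -0.001, "gripper": 1}, {"dx": 194.3, "dy": -82, "dz": -9.7, "rx": 0.001, "ry": 0.006, "rz": -0.001, "gripper": 1}, {"dx": 194.3, "dy": -82, "dz": -9.7, "rx": 0.001, "ry": 0.006, "rz": -0.001, "gripper": 1}]}}

```text
t: 7.12
eef_pos: [0.5305, 0.0351, 0.3085]
ee_rot: [3.141, -0.008, -1.682]
force: [-1.1, -1.4, -3.8]
width: 0.0153
gripper_force: 50.0
```

Run:
```python
from h import *; from station import arm
np.set_printoptions(precision=4,suppress=True)
s=arm.get_state();print(s["q"],s["eef_pos"],s["ee_rot"],s["force"])
fs={n:arm.grab_frame(n) for n in("scene","top")}
for n in fs:np.savez(n+"2.npz",**fs[n])
Y=np.array([-X[1],X[0],0]);B=np.c_[X,Y,[0,0,1]]
for n in fs:
    W=cloud(fs[n]);p=W[terra(fs[n])];p=(p-[.5315,.0405,0])@B;p=p[(abs(p[:,0])<.09)&(abs(p[:,1])<.1)]
    for nm,q in(("near",p[(p[:,2]<.13)&(p[:,2]>.03)&(p[:,0]<-.02)]),("far",p[(p[:,2]<.13)&(p[:,2]>.03)&(p[:,0]>.02)]),("big",p[p[:,2]>.16])):
        if len(q)>30:
            c=np.median(q,0);e=np.linalg.svd(q-q.mean(0),full_matrices=False)[2][2];print(n,nm,len(q),c,e,np.percentile(q,1,0),np.percentile(q,99,0))
a=cv2.resize(fs["scene"]["frame"][140:280,220:350,::-1],None,fx=3,fy=3,interpolation=2);b=cv2.resize(fs["top"]["frame"][150:290,220:350,::-1],None,fx=3,fy=3,interpolation=2)
cv2.imwrite("pics/r1.png",np.hstack([a,b]))
```

```text
[ 0.4397  0.0874 -0.2075  0.0066 -1.2801 -0.5532] [0.5305 0.0351 0.3085] [ 3.1413 -0.0076 -1.6824] [-1.1083 -1.3992 -3.8157]
scene near 516 [-0.0474 -0.0008  0.075 ] [ 0.9979 -0.     -0.0655] [-0.0548 -0.0427  0.0361] [-0.0368  0.0498  0.111 ]
scene far 685 [ 0.0526 -0.0003  0.0696] [ 0.9988  0.0031 -0.0484] [ 0.0458 -0.0431  0.0311] [0.0628 0.0503 0.1121]
scene big 1954 [ 0.0062 -0.0008  0.2419] [-0.9999 -0.0075  0.0129] [-0.0018 -0.0712  0.1738] [0.0151 0.0665 0.6343]
top near 87 [-0.0499 -0.0039  0.1078] [-0.9989  0.0041  0.0462] [-0.0562 -0.0528  0.0741] [-0.0448  0.0473  0.1175]
top big 63 [-0.0058 -0.0574  0.2924] [0.7649 0.6441 0.012 ] [-0.0678 -0.0724  0.2623] [0.0029 0.0131 0.4826]
```

View pics/r1.png

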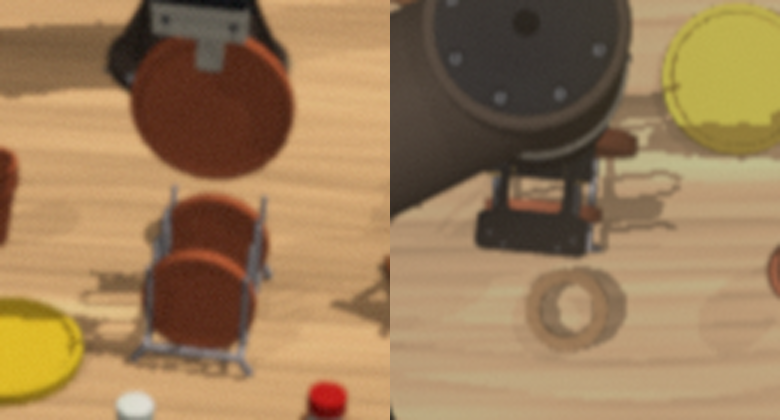

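The scene crop shows the large saucer hanging upright at (212,105) above the rack, with the small saucers at (215,235) and (200,300). I'll fit the tines from the first, unoccluded frames.

Run:
```python
from h import *
from scipy.optimize import minimize
np.set_printoptions(precision=4,suppress=True)
t=np.array([(s*50+k*14,y) for s in(-1,0,1) for k in(-1,1) for y in(-45,45)])/1000
for n,off in(("scene",.0025),("top",0)):
    f=dict(np.load(n+".npz"));W=cloud(f);c=cv2.cvtColor(f["frame"],cv2.COLOR_RGB2HSV)
    m=~terra(f)&(c[...,1]<95)&(W[...,2]>.03)&(W[...,2]<.115)
    p=W[m];p=p[(abs(p[:,0]-.53)<.1)&(abs(p[:,1]-.04)<.08)]
    q=p[:,:2]-[off,0];print(n,len(q))
    def cost(v):
        R=np.array([[np.cos(v[2]),-np.sin(v[2])],[np.sin(v[2]),np.cos(v[2])]])
        l=(q-v[:2])@R;d=((l[:,None]-t)**2).sum(2).min(1);return (1-np.exp(-d/(2*.005**2))).mean()
    g=[(cost((x,y,a)),x,y,a) for x in np.arange(.515,.548,.002) for y in np.arange(.03,.052,.003) for a in np.radians([-9,-6.3,-4])]
    g.sort();
    for k in(0,1):print(g[k])
    r=minimize(cost,g[0][1:],method="Nelder-Mead",options=dict(xatol=1e-5,fatol=1e-6));print(r.x,np.degrees(r.x[2]),r.fun)
    l=(q-r.x[:2])@np.array([[np.cos(r.x[2]),-np.sin(r.x[2])],[np.sin(r.x[2]),np.cos(r.x[2])]])
    for sg in(-1,1):
        h=np.histogram(l[abs(l[:,1]-sg*.045)<.01,0]*1000,bins=np.arange(-84,85,6));print(h[0])
```

```text
scene 262
(np.float64(0.2864606217410809), np.float64(0.533), np.float64(0.03900000000000001), np.float64(-0.10995574287564276))
(np.float64(0.30280564968780765), np.float64(0.535), np.float64(0.03900000000000001), np.float64(-0.10995574287564276))
[ 0.5335  0.0401 -0.1025] -5.871100904508967 0.2643824664642658
[ 0  0 11  2  0  0  1  4 11  2  5 17  7  0  0  2  4  4  1  9  3  1  0  3
 25 14  1  0]
[ 0  0  7  7  2  0  2  7  4  3  7 19  3  0  0  1  4  4  5 12  3  1  0  3
 19 19  0  0]
top 144
(np.float64(0.30264016076694783), np.float64(0.529), np.float64(0.036000000000000004), np.float64(-0.10995574287564276))
(np.float64(0.3269767417935763), np.float64(0.529), np.float64(0.036000000000000004), np.float64(-0.06981317007977318))
[ 0.529   0.0363 -0.0981] -5.619813822936731 0.29607959485087704
[1 1 4 2 4 0 0 4 5 2 3 6 1 0 0 2 9 5 2 5 1 2 0 0 8 4 1 0]
[0 0 4 6 1 0 0 5 6 2 2 7 0 0 0 2 8 4 2 8 1 3 0 0 5 5 1 0]
```

Run:
```python
from h import *; from station import arm
s=arm.get_state();print(s["eef_pos"],s["ee_rot"])
y=np.radians(-6.1);R=frame([-np.cos(y),-np.sin(y),0],[0,0,-1])
delta(s,[.531,.0362,.265],R)
```

```text
[0.53026431 0.03738294 0.30850411] [-3.14151607 -0.00661279 -1.68125311]
d mm [ 0.8 -0.9 43.5] rot [-0.0001 -0.0066 -0.004 ]
```

Call:
{"fn": "jog_arm", "kwargs": {"targets": [{"dx": 0.6, "dy": -0.8, "dz": 4, "rx": 0, "ry": -0.006, "rz": -0.004, "gripper": 1}, {"dx": 0.6, "dy": -0.8, "dz": 11, "rx": 0, "ry": -0.006, "rz": -0.004, "gripper": 1}, {"dx": 0.6, "dy": -0.8, "dz": 18, "rx": 0, "ry": -0.006, "rz": -0.004, "gripper": 1}, {"dx": 0.6, "dy": -0.8, "dz": 26, "rx": 0, "ry": -0.006, "rz": -0.004, "gripper": 1}, {"dx": 0.6, "dy": -0.8, "dz": 34, "rx": 0, "ry": -0.006, "rz": -0.004, "gripper": 1}, {"dx": 0.6, "dy": -0.8, "dz": 41, "rx": 0, "ry": -0.006, "rz": -0.004, "gripper": 1}, {"dx": 0.6, "dy": -0.8, "dz": 43.5, "rx": 0, "ry": -0.006, "rz": -0.004, "gripper": 1}, {"dx": 0.6, "dy": -0.8, "dz": 43.5, "rx": 0, "ry": -0.006, "rz": -0.004, "gripper": 1}]}}

```text
t: 7.88
eef_pos: [0.5313, 0.0371, 0.2641]
ee_rot: [3.141, -0.001, -1.676]
force: [-1.1, 0.5, -3.5]
width: 0.0155
gripper_force: 50.0
```

Call:
{"fn": "jog_arm", "kwargs": {"targets": [{"dx": 0, "dy": 0, "dz": 3, "rx": 0, "ry": 0, "rz": 0, "gripper": 1}, {"dx": 0, "dy": 0, "dz": 8, "rx": 0, "ry": 0, "rz": 0, "gripper": 1}, {"dx": 0, "dy": 0, "dz": 14, "rx": 0, "ry": 0, "rz": 0, "gripper": 1}, {"dx": 0, "dy": 0, "dz": 20, "rx": 0, "ry": 0, "rz": 0, "gripper": 1}, {"dx": 0, "dy": 0, "dz": 26, "rx": 0, "ry": 0, "rz": 0, "gripper": 1}, {"dx": 0, "dy": 0, "dz": 32, "rx": 0, "ry": 0, "rz": 0, "gripper": 1}, {"dx": 0, "dy": 0, "dz": 36, "rx": 0, "ry": 0, "rz": 0, "gripper": 1}, {"dx": 0, "dy": 0, "dz": 36, "rx": 0, "ry": 0, "rz": 0, "gripper": 1}]}}

```text
t: 8.55
eef_pos: [0.5312, 0.0369, 0.2279]
ee_rot: [3.141, -0.001, -1.676]
force: [-0.5, 1.0, -4.2]
width: 0.0154
gripper_force: 50.0
```

Call:
{"fn": "jog_arm", "kwargs": {"targets": [{"dx": 0, "dy": 0, "dz": 5, "rx": 0, "ry": 0, "rz": 0, "gripper": 1}, {"dx": 0, "dy": 0, "dz": 13, "rx": 0, "ry": 0, "rz": 0, "gripper": 1}, {"dx": 0, "dy": 0, "dz": 22, "rx": 0, "ry": 0, "rz": 0, "gripper": 1}, {"dx": 0, "dy": 0, "dz": 31, "rx": 0, "ry": 0, "rz": 0, "gripper": 1}, {"dx": 0, "dy": 0, "dz": 40, "rx": 0, "ry": 0, "rz": 0, "gripper": 1}, {"dx": 0, "dy": 0, "dz": 49, "rx": 0, "ry": 0, "rz": 0, "gripper": 1}, {"dx": 0, "dy": 0, "dz": 56, "rx": 0, "ry": 0, "rz": 0, "gripper": 1}, {"dx": 0, "dy": 0, "dz": 60, "rx": 0, "ry": 0, "rz": 0, "gripper": 1}]}}

```text
t: 9.22
eef_pos: [0.5313, 0.0368, 0.1677]
ee_rot: [3.141, -0.001, -1.676]
force: [-0.1, -0.9, -4.5]
width: 0.0153
gripper_force: 50.0
```

Call:
{"fn": "jog_arm", "kwargs": {"targets": [{"dx": 0, "dy": 0, "dz": 1, "rx": 0, "ry": 0, "rz": 0, "gripper": 1}, {"dx": 0, "dy": 0, "dz": 2, "rx": 0, "ry": 0, "rz": 0, "gripper": 1}, {"dx": 0, "dy": 0, "dz": 3, "rx": 0, "ry": 0, "rz": 0, "gripper": 1}, {"dx": 0, "dy": 0, "dz": 4, "rx": 0, "ry": 0, "rz": 0, "gripper": 1}, {"dx": 0, "dy": 0, "dz": 5, "rx": 0, "ry": 0, "rz": 0, "gripper": 1}, {"dx": 0, "dy": 0, "dz": 6, "rx": 0, "ry": 0, "rz": 0, "gripper": 1}, {"dx": 0, "dy": 0, "dz": 7, "rx": 0, "ry": 0, "rz": 0, "gripper": 1}, {"dx": 0, "dy": 0, "dz": 8, "rx": 0, "ry": 0, "rz": 0, "gripper": 1}]}}

```text
t: 9.88
eef_pos: [0.5319, 0.037, 0.1612]
ee_rot: [-3.14, -0.001, -1.676]
force: [0.3, 0.1, -3.7]
width: 0.0154
gripper_force: 50.0
```

Call:
{"fn": "jog_arm", "kwargs": {"targets": [{"dx": 0, "dy": 0, "dz": 1, "rx": 0, "ry": 0, "rz": 0, "gripper": 1}, {"dx": 0, "dy": 0, "dz": 2, "rx": 0, "ry": 0, "rz": 0, "gripper": 1}, {"dx": 0, "dy": 0, "dz": 3, "rx": 0, "ry": 0, "rz": 0, "gripper": 1}, {"dx": 0, "dy": 0, "dz": 4, "rx": 0, "ry": 0, "rz": 0, "gripper": 1}, {"dx": 0, "dy": 0, "dz": 5, "rx": 0, "ry": 0, "rz": 0, "gripper": 1}, {"dx": 0, "dy": 0, "dz": 5.5, "rx": 0, "ry": 0, "rz": 0, "gripper": 1}, {"dx": 0, "dy": 0, "dz": 6, "rx": 0, "ry": 0, "rz": 0, "gripper": 1}, {"dx": 0, "dy": 0, "dz": 6.5, "rx": 0, "ry": 0, "rz": 0, "gripper": 1}]}}

```text
t: 10.55
eef_pos: [0.5319, 0.037, 0.1546]
ee_rot: [-3.14, -0.001, -1.676]
force: [0.3, -1.1, -3.7]
width: 0.0153
gripper_force: 50.0
```

Call:
{"fn": "jog_arm", "kwargs": {"targets": [{"dx": 0, "dy": 0, "dz": 0.4, "rx": 0, "ry": 0, "rz": 0, "gripper": 1}, {"dx": 0, "dy": 0, "dz": 0.8, "rx": 0, "ry": 0, "rz": 0, "gripper": 1}, {"dx": 0, "dy": 0, "dz": 1.2, "rx": 0, "ry": 0, "rz": 0, "gripper": 1}, {"dx": 0, "dy": 0, "dz": 1.6, "rx": 0, "ry": 0, "rz": 0, "gripper": 1}, {"dx": 0, "dy": 0, "dz": 2, "rx": 0, "ry": 0, "rz": 0, "gripper": 1}, {"dx": 0, "dy": 0, "dz": 2.4, "rx": 0, "ry": 0, "rz": 0, "gripper": 1}, {"dx": 0, "dy": 0, "dz": 2.8, "rx": 0, "ry": 0, "rz": 0, "gripper": 1}, {"dx": 0, "dy": 0, "dz": 3.2, "rx": 0, "ry": 0, "rz": 0, "gripper": 1}]}}

```text
t: 11.22
eef_pos: [0.5322, 0.0368, 0.1521]
ee_rot: [-3.139, -0.001, -1.675]
force: [-1.3, -1.5, 3.5]
width: 0.0158
gripper_force: 50.0
```

Call:
{"fn": "jog_arm", "kwargs": {"targets": [{"dx": 0, "dy": 0, "dz": 0.2, "rx": 0, "ry": 0, "rz": 0, "gripper": 1}, {"dx": 0, "dy": 0, "dz": 0.4, "rx": 0, "ry": 0, "rz": 0, "gripper": 1}, {"dx": 0, "dy": 0, "dz": 0.6, "rx": 0, "ry": 0, "rz": 0, "gripper": 1}, {"dx": 0, "dy": 0, "dz": 0.8, "rx": 0, "ry": 0, "rz": 0, "gripper": 1}, {"dx": 0, "dy": 0, "dz": 1, "rx": 0, "ry": 0, "rz": 0, "gripper": 1}, {"dx": 0, "dy": 0, "dz": 1, "rx": 0, "ry": 0, "rz": 0, "gripper": 1}, {"dx": 0, "dy": 0, "dz": 1, "rx": 0, "ry": 0, "rz": 0, "gripper": 1}, {"dx": 0, "dy": 0, "dz": 1, "rx": 0, "ry": 0, "rz": 0, "gripper": 1}]}}

```text
t: 11.88
eef_pos: [0.5324, 0.0366, 0.1519]
ee_rot: [-3.139, -0.001, -1.675]
force: [-2.7, -2.9, 9.3]
width: 0.0155
gripper_force: 50.0
```

Call:
{"fn": "jog_arm", "kwargs": {"targets": [{"dx": 0, "dy": 0, "dz": 0, "rx": 0, "ry": 0, "rz": 0, "gripper": 0.8}, {"dx": 0, "dy": 0, "dz": 0, "rx": 0, "ry": 0, "rz": 0, "gripper": 0.75}, {"dx": 0, "dy": 0, "dz": 0, "rx": 0, "ry": 0, "rz": 0, "gripper": 0.7}, {"dx": 0, "dy": 0, "dz": 0, "rx": 0, "ry": 0, "rz": 0, "gripper": 0.6}, {"dx": 0, "dy": 0, "dz": 0, "rx": 0, "ry": 0, "rz": 0, "gripper": 0.5}, {"dx": 0, "dy": 0, "dz": 0, "rx": 0, "ry": 0, "rz": 0, "gripper": 0.4}, {"dx": 0, "dy": 0, "dz": 0, "rx": 0, "ry": 0, "rz": 0, "gripper": 0.4}, {"dx": 0, "dy": 0, "dz": 0, "rx": 0, "ry": 0, "rz": 0, "gripper": 0.4}], "force": 10}}

```text
t: 12.55
eef_pos: [0.5318, 0.037, 0.1504]
ee_rot: [-3.14, -0.001, -1.676]
force: [-0.1, 0.2, -0.1]
width: 0.0509
gripper_force: 0.0
```

Call:
{"fn": "jog_arm", "kwargs": {"targets": [{"dx": 0, "dy": 0, "dz": -5, "rx": 0, "ry": 0, "rz": 0, "gripper": 0.4}, {"dx": 0, "dy": 0, "dz": -15, "rx": 0, "ry": 0, "rz": 0, "gripper": 0.4}, {"dx": 0, "dy": 0, "dz": -30, "rx": 0, "ry": 0, "rz": 0, "gripper": 0.4}, {"dx": 0, "dy": 0, "dz": -45, "rx": 0, "ry": 0, "rz": 0, "gripper": 0.4}, {"dx": 0, "dy": 0, "dz": -65, "rx": 0, "ry": 0, "rz": 0, "gripper": 0.4}, {"dx": 0, "dy": 0, "dz": -85, "rx": 0, "ry": 0, "rz": 0, "gripper": 0.2}, {"dx": 0, "dy": 0, "dz": -105, "rx": 0, "ry": 0, "rz": 0, "gripper": 0}, {"dx": 0, "dy": 0, "dz": -120, "rx": 0, "ry": 0, "rz": 0, "gripper": 0}]}}

```text
t: 13.22
eef_pos: [0.5322, 0.0371, 0.2735]
ee_rot: [-3.138, 0.0, -1.676]
force: [-0.0, 1.4, 0.9]
width: 0.0671
gripper_force: 0.0
```

Run:
```python
from h import *; from station import arm
np.set_printoptions(precision=4,suppress=True)
s=arm.get_state();print(s["q"],s["eef_pos"],s["ee_rot"])
f=arm.grab_frame("scene");p=cloud(f)[terra(f)]
Y=np.array([-X[1],X[0],0]);p=(p-[.5335,.0401,0])@np.c_[X,Y,[0,0,1]]
q=p[(abs(p[:,0])<.035)&(abs(p[:,1])<.09)&(p[:,2]>.125)&(p[:,2]<.3)]
print("big",len(q),np.median(q,0),q.max(0))
q=p[(abs(p[:,0])<.035)&(abs(p[:,1])<.09)&(p[:,2]>.03)&(p[:,2]<.3)]
print(np.linalg.svd(q-q.mean(0),full_matrices=False)[2][2])
# pot/cachepot with scene camera
W=cloud(f)
for nm,c,z0,z1 in(("pot",(.4192,-.1961),.075,.12),("cache",(.5974,-.2971),.03,.08)):
    q=W.reshape(-1,3);q=q[(np.hypot(q[:,0]-c[0],q[:,1]-c[1])<.05)&(q[:,2]>z0)&(q[:,2]<z1)]
    top=q[q[:,2]>np.percentile(q[:,2],60)]
    h=cv2.convexHull(top[:,:2].astype(np.float32)).reshape(-1,2).astype(float)
    print(nm,len(q),q.min(0),q.max(0),"enc",cv2.minEnclosingCircle(h.astype(np.float32)),circ(h))
cv2.imwrite("pics/r2.png",cv2.resize(f["frame"][130:290,110:350,::-1],None,fx=3,fy=3,interpolation=2))
```

```text
[ 0.4386  0.1066 -0.2638  0.0019 -1.197  -0.5441] [0.5322 0.0371 0.2735] [-3.1377  0.0003 -1.6755]
big 384 [0.0068 0.0007 0.1408] [0.0155 0.0617 0.161 ]
[1.     0.0036 0.0018]
pot 286 [ 0.3927 -0.2258  0.0752] [ 0.4638 -0.1619  0.1042] enc ((0.42720428109169006, -0.1926863044500351), 0.034068312495946884) (array([ 0.427 , -0.1938]), np.float64(0.03185690556031697))
cache 385 [ 0.5674 -0.326   0.0303] [ 0.6376 -0.2621  0.0648] enc ((0.6028843522071838, -0.2924376428127289), 0.03564725071191788) (array([ 0.603 , -0.2944]), np.float64(0.032980411452978274))
```

View pics/r2.png

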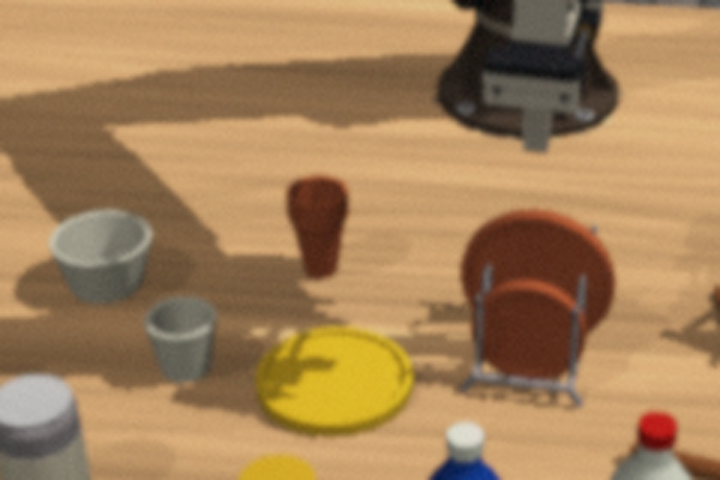

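The large saucer stands upright in the middle slot at (537,270), and the pot (318,225) and narrow cachepot (180,338) are clear. On to the pot.

Run:
```python
from h import *; from station import arm
s=arm.get_state()
delta(s,[.422,-.195,.19],Rr)
```

```text
d mm [242.7  87.2  85.3] rot [-0.0077  0.0013  0.0055]
```

Call:
{"fn": "jog_arm", "kwargs": {"targets": [{"dx": 20, "dy": 7, "dz": 0, "rx": 0, "ry": 0, "rz": 0, "gripper": 0}, {"dx": 55, "dy": 20, "dz": 0, "rx": -0.004, "ry": 0, "rz": 0, "gripper": 0}, {"dx": 92, "dy": 34, "dz": 10, "rx": -0.007, "ry": 0, "rz": 0, "gripper": 0}, {"dx": 130, "dy": 47, "dz": 25, "rx": -0.007, "ry": 0, "rz": 0, "gripper": 0}, {"dx": 165, "dy": 60, "dz": 42, "rx": -0.007, "ry": 0, "rz": 0, "gripper": 0}, {"dx": 200, "dy": 72, "dz": 60, "rx": -0.007, "ry": 0, "rz": 0, "gripper": 0}, {"dx": 230, "dy": 83, "dz": 78, "rx": -0.007, "ry": 0, "rz": 0, "gripper": 0}, {"dx": 242.7, "dy": 87, "dz": 85, "rx": -0.007, "ry": 0, "rz": 0, "gripper": 0}]}}

```text
t: 13.93
eef_pos: [0.4168, -0.1973, 0.1842]
ee_rot: [3.134, -0.0, -1.678]
force: [-0.4, -0.1, -0.3]
width: 0.0877
gripper_force: 0.0
```

Run:
```python
from h import *; from station import arm
s=arm.get_state();print(s["q"],s["eef_pos"],s["ee_rot"],s["width"])
delta(s,[.422,-.195,.09],Rr)
fs=[arm.grab_frame(n)["frame"][:,:,::-1] for n in("scene","top")]
a=cv2.resize(fs[0][130:250,160:270],None,fx=3.6,fy=3.6,interpolation=2);b=cv2.resize(fs[1][180:300,300:410],None,fx=3.6,fy=3.6,interpolation=2)
cv2.imwrite("pics/p1.png",np.hstack([a,b]))
```

```text
[-1.36232793e-02  6.27803091e-02 -5.29845047e-01 -5.43278222e-04
 -9.86074180e-01 -9.31783260e-02] [ 0.41676785 -0.19733456  0.18415912] [ 3.13368173e+00 -2.86659367e-04 -1.67789846e+00] 0.0877204289532515
d mm [-2.9 -5.7 94.1] rot [ 0.0079 -0.0003  0.0029]
```

View pics/p1.png

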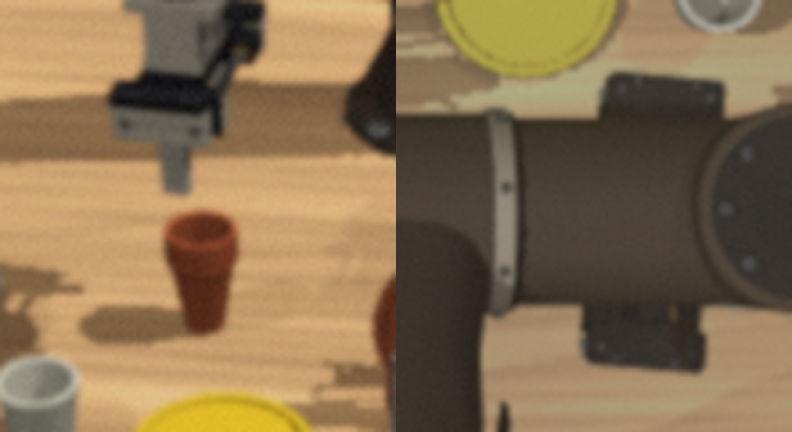

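The pot is at (201,270) in the scene crop and the front finger at (176,170). Projecting both gives a pot y of about −0.1945, which agrees, so I'll go down and close.

Call:
{"fn": "jog_arm", "kwargs": {"targets": [{"dx": -3, "dy": -5.5, "dz": 5, "rx": 0.008, "ry": 0, "rz": 0, "gripper": 0}, {"dx": -3, "dy": -5.5, "dz": 18, "rx": 0.008, "ry": 0, "rz": 0, "gripper": 0}, {"dx": -3, "dy": -5.5, "dz": 33, "rx": 0.008, "ry": 0, "rz": 0, "gripper": 0}, {"dx": -3, "dy": -5.5, "dz": 48, "rx": 0.008, "ry": 0, "rz": 0, "gripper": 0}, {"dx": -3, "dy": -5.5, "dz": 63, "rx": 0.008, "ry": 0, "rz": 0, "gripper": 0}, {"dx": -3, "dy": -5.5, "dz": 78, "rx": 0.008, "ry": 0, "rz": 0, "gripper": 0}, {"dx": -3, "dy": -5.5, "dz": 90, "rx": 0.008, "ry": 0, "rz": 0, "gripper": 0}, {"dx": -3, "dy": -5.5, "dz": 94, "rx": 0.008, "ry": 0, "rz": 0, "gripper": 0}]}}

```text
t: 14.7
eef_pos: [0.4257, -0.1917, 0.0905]
ee_rot: [-3.14, -0.001, -1.674]
force: [0.4, 0.3, 0.2]
width: 0.0876
gripper_force: 0.0
```

Call:
{"fn": "jog_arm", "kwargs": {"targets": [{"dx": 0, "dy": 0, "dz": 0, "rx": 0, "ry": 0, "rz": 0, "gripper": 0}, {"dx": 0, "dy": 0, "dz": 0, "rx": 0, "ry": 0, "rz": 0, "gripper": 0.1}, {"dx": 0, "dy": 0, "dz": 0, "rx": 0, "ry": 0, "rz": 0, "gripper": 0.15}, {"dx": 0, "dy": 0, "dz": 0, "rx": 0, "ry": 0, "rz": 0, "gripper": 0.2}, {"dx": 0, "dy": 0, "dz": 0, "rx": 0, "ry": 0, "rz": 0, "gripper": 0.25}, {"dx": 0, "dy": 0, "dz": 0, "rx": 0, "ry": 0, "rz": 0, "gripper": 0.3}, {"dx": 0, "dy": 0, "dz": 0, "rx": 0, "ry": 0, "rz": 0, "gripper": 0.5}, {"dx": 0, "dy": 0, "dz": 0, "rx": 0, "ry": 0, "rz": 0, "gripper": 0.5}], "force": 12}}

```text
t: 15.37
eef_pos: [0.4252, -0.193, 0.0919]
ee_rot: [-3.139, -0.001, -1.676]
force: [-1.5, 1.0, 4.4]
width: 0.0651
gripper_force: 12.0
```

Call:
{"fn": "jog_arm", "kwargs": {"targets": [{"dx": 0, "dy": 0, "dz": 0, "rx": 0, "ry": 0, "rz": 0, "gripper": 0.6}, {"dx": 0, "dy": 0, "dz": 0, "rx": 0, "ry": 0, "rz": 0, "gripper": 0.6}, {"dx": 0, "dy": 0, "dz": -5, "rx": 0, "ry": 0, "rz": 0, "gripper": 0.6}, {"dx": 0, "dy": 0, "dz": -20, "rx": 0, "ry": 0, "rz": 0, "gripper": 0.6}, {"dx": 0, "dy": 0, "dz": -40, "rx": 0, "ry": 0, "rz": 0, "gripper": 0.6}, {"dx": 0, "dy": 0, "dz": -60, "rx": 0, "ry": 0, "rz": 0, "gripper": 0.6}, {"dx": 0, "dy": 0, "dz": -80, "rx": 0, "ry": 0, "rz": 0, "gripper": 0.6}, {"dx": 0, "dy": 0, "dz": -95, "rx": 0, "ry": 0, "rz": 0, "gripper": 0.6}], "force": 25}}

```text
t: 16.03
eef_pos: [0.4251, -0.1928, 0.1881]
ee_rot: [-3.138, -0.001, -1.676]
force: [0.3, -0.8, -1.4]
width: 0.0645
gripper_force: 25.0
```

Run:
```python
from h import *; from station import arm
s=arm.get_state();print(s["q"],s["eef_pos"],s["force"],s["width"],s["gripper_force"])
delta(s,[.600,-.2955,.185],Rr)
```

```text
[-0.00153688  0.06159471 -0.5214568   0.00104179 -0.98434551 -0.10405434] [ 0.4250636  -0.19276234  0.18814111] [ 0.29935506 -0.84736295 -1.35589656] 0.06449283529801512 25.00000082887709
d mm [  83.8 -184.7    3.8] rot [-0.0035 -0.0005  0.0049]
```

Call:
{"fn": "jog_arm", "kwargs": {"targets": [{"dx": 6, "dy": -13, "dz": 0, "rx": -0.003, "ry": 0, "rz": 0, "gripper": 0.6}, {"dx": 20, "dy": -44, "dz": 0, "rx": -0.003, "ry": 0, "rz": 0.004, "gripper": 0.6}, {"dx": 35, "dy": -77, "dz": 0, "rx": -0.003, "ry": 0, "rz": 0.004, "gripper": 0.6}, {"dx": 50, "dy": -110, "dz": 0, "rx": -0.003, "ry": 0, "rz": 0.004, "gripper": 0.6}, {"dx": 65, "dy": -143, "dz": 0, "rx": -0.003, "ry": 0, "rz": 0.004, "gripper": 0.6}, {"dx": 78, "dy": -172, "dz": 0, "rx": -0.003, "ry": 0, "rz": 0.004, "gripper": 0.6}, {"dx": 83.8, "dy": -184.7, "dz": 0, "rx": -0.003, "ry": 0, "rz": 0.004, "gripper": 0.6}, {"dx": 83.8, "dy": -184.7, "dz": 0, "rx": -0.003, "ry": 0, "rz": 0.004, "gripper": 0.6}]}}

```text
t: 16.7
eef_pos: [0.6017, -0.2969, 0.1852]
ee_rot: [3.139, -0.001, -1.681]
force: [0.9, -0.4, -1.6]
width: 0.0647
gripper_force: 25.0
```

Run:
```python
from h import *; from station import arm
np.set_printoptions(precision=4,suppress=True)
f=arm.grab_frame("scene");s=arm.get_state();print(s["eef_pos"],s["ee_rot"])
W=cloud(f);q=W[terra(f)];q=q[(abs(q[:,0]-.6)<.08)&(abs(q[:,1]+.295)<.06)]
for z0,z1 in((.1,.13),(.13,.16),(.16,.2)):
    r=q[(q[:,2]>z0)&(q[:,2]<z1)];print("pot",z0,len(r),r.mean(0),np.percentile(r,2,0),np.percentile(r,98,0))
r=W.reshape(-1,3);r=r[(abs(r[:,0]-.6)<.06)&(abs(r[:,1]+.295)<.06)&(r[:,2]>.02)&(r[:,2]<.068)]
for z0,z1 in((.02,.04),(.04,.056),(.056,.068)):
    k=r[(r[:,2]>z0)&(r[:,2]<z1)];print("cp",z0,len(k),k.mean(0),np.percentile(k,2,0),np.percentile(k,98,0))
cv2.imwrite("pics/c1.png",cv2.resize(f["frame"][160:290,100:250,::-1],None,fx=4,fy=4,interpolation=2))
```

```text
[ 0.6002 -0.296   0.1853] [ 3.1386 -0.0002 -1.6809]
pot 0.1 89 [ 0.6176 -0.2922  0.1163] [ 0.6055 -0.3097  0.1017] [ 0.6244 -0.2785  0.1292]
pot 0.13 97 [ 0.6211 -0.2881  0.1432] [ 0.6077 -0.3099  0.1301] [ 0.6307 -0.2725  0.158 ]
pot 0.16 159 [ 0.6121 -0.2785  0.1793] [ 0.5738 -0.2963  0.1623] [ 0.6365 -0.2671  0.194 ]
cp 0.02 147 [ 0.6077 -0.2931  0.0313] [ 0.5752 -0.3176  0.0212] [ 0.6329 -0.2672  0.0396]
cp 0.04 175 [ 0.6045 -0.2948  0.0481] [ 0.573  -0.3203  0.0403] [ 0.6355 -0.2655  0.0557]
cp 0.056 127 [ 0.6028 -0.2937  0.06  ] [ 0.5704 -0.3251  0.0563] [ 0.6369 -0.2634  0.0637]
```

View pics/c1.png

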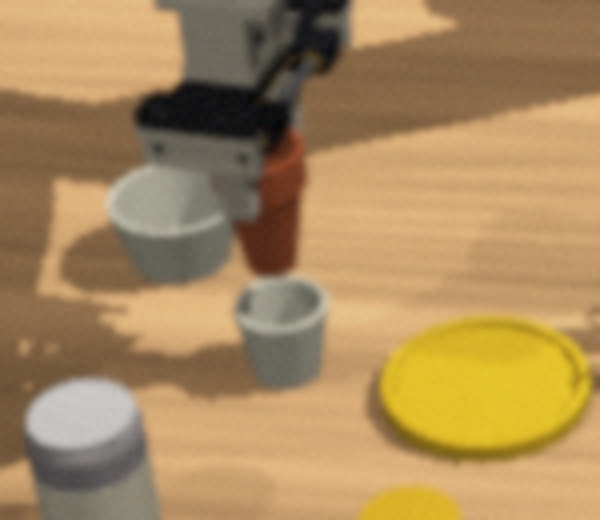

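The pot hangs at (275,220), directly above the narrow cachepot's mouth at (283,300), and their centres agree to about 1 mm. Lowering.

Call:
{"fn": "jog_arm", "kwargs": {"targets": [{"dx": 0, "dy": 0, "dz": 4, "rx": 0.002, "ry": 0, "rz": 0, "gripper": 0.6}, {"dx": 0, "dy": 0, "dz": 12, "rx": 0.002, "ry": 0, "rz": 0, "gripper": 0.6}, {"dx": 0, "dy": 0, "dz": 22, "rx": 0.002, "ry": 0, "rz": 0, "gripper": 0.6}, {"dx": 0, "dy": 0, "dz": 32, "rx": 0.002, "ry": 0, "rz": 0, "gripper": 0.6}, {"dx": 0, "dy": 0, "dz": 42, "rx": 0.002, "ry": 0, "rz": 0, "gripper": 0.6}, {"dx": 0, "dy": 0, "dz": 50, "rx": 0.002, "ry": 0, "rz": 0, "gripper": 0.6}, {"dx": 0, "dy": 0, "dz": 56, "rx": 0.002, "ry": 0, "rz": 0, "gripper": 0.6}, {"dx": 0, "dy": 0, "dz": 60, "rx": 0.002, "ry": 0, "rz": 0, "gripper": 0.6}]}}

```text
t: 17.42
eef_pos: [0.5993, -0.2953, 0.1257]
ee_rot: [-3.141, -0.0, -1.68]
force: [0.3, -0.2, -0.4]
width: 0.0646
gripper_force: 25.0
```

Call:
{"fn": "jog_arm", "kwargs": {"targets": [{"dx": 0, "dy": 0, "dz": 2, "rx": 0, "ry": 0, "rz": 0, "gripper": 0.6}, {"dx": 0, "dy": 0, "dz": 4, "rx": 0, "ry": 0, "rz": 0, "gripper": 0.6}, {"dx": 0, "dy": 0, "dz": 6, "rx": 0, "ry": 0, "rz": 0, "gripper": 0.6}, {"dx": 0, "dy": 0, "dz": 8, "rx": 0, "ry": 0, "rz": 0, "gripper": 0.6}, {"dx": 0, "dy": 0, "dz": 10, "rx": 0, "ry": 0, "rz": 0, "gripper": 0.6}, {"dx": 0, "dy": 0, "dz": 12, "rx": 0, "ry": 0, "rz": 0, "gripper": 0.6}, {"dx": 0, "dy": 0, "dz": 14, "rx": 0, "ry": 0, "rz": 0, "gripper": 0.6}, {"dx": 0, "dy": 0, "dz": 16, "rx": 0, "ry": 0, "rz": 0, "gripper": 0.6}]}}

```text
t: 18.08
eef_pos: [0.5998, -0.2955, 0.1108]
ee_rot: [-3.14, -0.001, -1.68]
force: [-0.9, -0.9, -1.5]
width: 0.0647
gripper_force: 25.0
```

Call:
{"fn": "jog_arm", "kwargs": {"targets": [{"dx": 0, "dy": 0, "dz": 1.5, "rx": 0, "ry": 0, "rz": 0, "gripper": 0.6}, {"dx": 0, "dy": 0, "dz": 3, "rx": 0, "ry": 0, "rz": 0, "gripper": 0.6}, {"dx": 0, "dy": 0, "dz": 4.5, "rx": 0, "ry": 0, "rz": 0, "gripper": 0.6}, {"dx": 0, "dy": 0, "dz": 6, "rx": 0, "ry": 0, "rz": 0, "gripper": 0.6}, {"dx": 0, "dy": 0, "dz": 7.5, "rx": 0, "ry": 0, "rz": 0, "gripper": 0.6}, {"dx": 0, "dy": 0, "dz": 9, "rx": 0, "ry": 0, "rz": 0, "gripper": 0.6}, {"dx": 0, "dy": 0, "dz": 10, "rx": 0, "ry": 0, "rz": 0, "gripper": 0.6}, {"dx": 0, "dy": 0, "dz": 10.5, "rx": 0, "ry": 0, "rz": 0, "gripper": 0.6}]}}

```text
t: 18.75
eef_pos: [0.6004, -0.2955, 0.1007]
ee_rot: [-3.139, -0.001, -1.68]
force: [2.0, 0.7, 0.7]
width: 0.0642
gripper_force: 25.0
```

Call:
{"fn": "jog_arm", "kwargs": {"targets": [{"dx": 0, "dy": 0, "dz": 0.4, "rx": 0, "ry": 0, "rz": 0, "gripper": 0.6}, {"dx": 0, "dy": 0, "dz": 0.8, "rx": 0, "ry": 0, "rz": 0, "gripper": 0.6}, {"dx": 0, "dy": 0, "dz": 1.2, "rx": 0, "ry": 0, "rz": 0, "gripper": 0.6}, {"dx": 0, "dy": 0, "dz": 1.6, "rx": 0, "ry": 0, "rz": 0, "gripper": 0.6}, {"dx": 0, "dy": 0, "dz": 2.0, "rx": 0, "ry": 0, "rz": 0, "gripper": 0.6}, {"dx": 0, "dy": 0, "dz": 2.4, "rx": 0, "ry": 0, "rz": 0, "gripper": 0.6}, {"dx": 0, "dy": 0, "dz": 2.8, "rx": 0, "ry": 0, "rz": 0, "gripper": 0.6}, {"dx": 0, "dy": 0, "dz": 2.8, "rx": 0, "ry": 0, "rz": 0, "gripper": 0.6}]}}

```text
t: 19.42
eef_pos: [0.5999, -0.2955, 0.098]
ee_rot: [-3.14, -0.001, -1.68]
force: [1.2, 0.5, 4.1]
width: 0.0642
gripper_force: 25.0
```

Call:
{"fn": "jog_arm", "kwargs": {"targets": [{"dx": 0, "dy": 0, "dz": 0, "rx": 0, "ry": 0, "rz": 0, "gripper": 0.26}, {"dx": 0, "dy": 0, "dz": 0, "rx": 0, "ry": 0, "rz": 0, "gripper": 0.24}, {"dx": 0, "dy": 0, "dz": 0, "rx": 0, "ry": 0, "rz": 0, "gripper": 0.2}, {"dx": 0, "dy": 0, "dz": 0, "rx": 0, "ry": 0, "rz": 0, "gripper": 0.1}, {"dx": 0, "dy": 0, "dz": 0, "rx": 0, "ry": 0, "rz": 0, "gripper": 0}, {"dx": 0, "dy": 0, "dz": 0, "rx": 0, "ry": 0, "rz": 0, "gripper": 0}, {"dx": 0, "dy": 0, "dz": 0, "rx": 0, "ry": 0, "rz": 0, "gripper": 0}, {"dx": 0, "dy": 0, "dz": 0, "rx": 0, "ry": 0, "rz": 0, "gripper": 0}], "force": 10}}

```text
t: 20.08
eef_pos: [0.5996, -0.2955, 0.0975]
ee_rot: [-3.141, -0.001, -1.68]
force: [-0.2, 0.2, 0.5]
width: 0.0872
gripper_force: 0.0
```

Call:
{"fn": "jog_arm", "kwargs": {"targets": [{"dx": 0, "dy": 0, "dz": -5, "rx": 0, "ry": 0, "rz": 0, "gripper": 0}, {"dx": 0, "dy": 0, "dz": -15, "rx": 0, "ry": 0, "rz": 0, "gripper": 0}, {"dx": 0, "dy": 0, "dz": -30, "rx": 0, "ry": 0, "rz": 0, "gripper": 0}, {"dx": 0, "dy": 0, "dz": -50, "rx": 0, "ry": 0, "rz": 0, "gripper": 0}, {"dx": 0, "dy": 0, "dz": -75, "rx": 0, "ry": 0, "rz": 0, "gripper": 0}, {"dx": 0, "dy": 0, "dz": -100, "rx": 0, "ry": 0, "rz": 0, "gripper": 0}, {"dx": 0, "dy": 0, "dz": -125, "rx": 0, "ry": 0, "rz": 0, "gripper": 0}, {"dx": 0, "dy": 0, "dz": -140, "rx": 0, "ry": 0, "rz": 0, "gripper": 0}]}}

```text
t: 20.75
eef_pos: [0.6005, -0.2959, 0.2423]
ee_rot: [-3.136, -0.002, -1.679]
force: [1.0, -0.5, 0.4]
width: 0.0876
gripper_force: 0.0
```

Run:
```python
from h import *; from station import arm
np.set_printoptions(precision=4,suppress=True)
f=arm.grab_frame("scene");s=arm.get_state();print(s["eef_pos"],s["force"],s["width"])
W=cloud(f);q=W[terra(f)];q=q[(abs(q[:,0]-.6)<.06)&(abs(q[:,1]+.295)<.06)]
print(len(q),np.percentile(q,1,0),np.percentile(q,99,0))
cv2.imwrite("pics/e1.png",cv2.resize(f["frame"][140:290,100:350,::-1],None,fx=3.2,fy=3.2,interpolation=2))
```

```text
[ 0.6014 -0.2963  0.2449] [ 0.9809 -0.6491  3.5475] 0.08748155238378713
451 [ 0.5709 -0.3278  0.0637] [ 0.6343 -0.2473  0.4791]
```

View pics/e1.png

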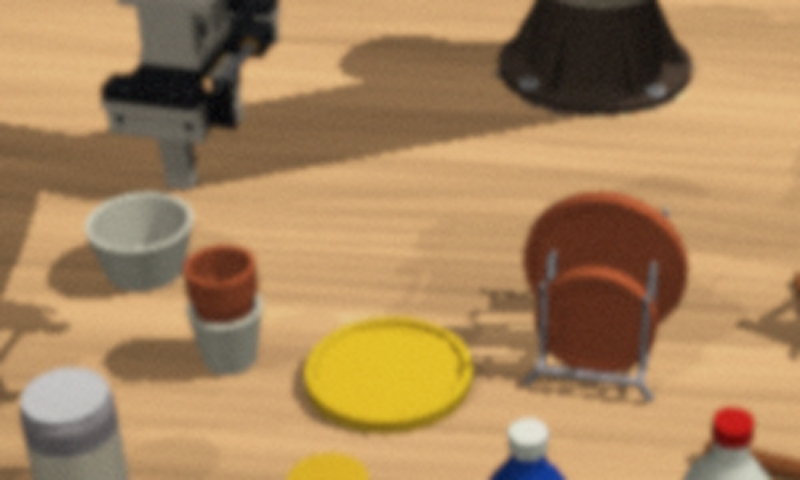

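The pot sits upright in the narrow cachepot at (225,300), and the saucer stands in the rack at (605,260). I'll check the pot's rim height, then hand in.

Run:
```python
from h import *; from station import arm
f=arm.grab_frame("scene");W=cloud(f);q=W[terra(f)];q=q[(np.hypot(q[:,0]-.602,q[:,1]+.294)<.04)&(q[:,2]<.14)]
for nm,k in(("near",q[:,0]>.615),("far",q[:,0]<.59),("left",q[:,1]<-.31),("right",q[:,1]>-.28)):print(nm,np.percentile(q[k][:,2],[2,97]).round(4))
z=np.percentile(q[:,2],97)
if z<.113: print("done",arm.job_done())
```

```text
near [0.0648 0.1057]
far [0.0716 0.1063]
left [0.0699 0.1064]
right [0.0661 0.1068]
the job is handed in; nothing more can be done
done None
```

The large saucer stands upright in the rack's middle slot and the pot is seated in the narrow cachepot, its rim level at about 106 mm; I handed the job in about 21 s into the run, and no verdict was returned.

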